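# Charge the milling-ball basket from a heavy tub

### The arm

A 6-joint arm with a two-finger parallel gripper is mounted at the origin on the work surface. World frame = base frame: x ahead of the robot, y to its left, z up, the work surface at z = 0. Lengths are in m, angles in rad, forces in N, time in s.
With the tool pointing down it reaches from about 0.375 to 0.9 m from the base axis. Payload 3.1 kg.
Tool frame: the origin (TCP) lies between the finger pads; the fingertips stand 8 mm ahead of it and the grasp point (between the pads) lies 11 mm behind it; z points along the fingers, y is the line along which they close (so a half turn about z gives the same grasp; the last joint's range is limited). The gripper opens to 85 mm and grips with 20 to 120 N. Pads are 22 mm wide; open, the fingers measure 114 mm over their backs; the gripper's body (76 mm by 85 mm) begins 54 mm behind the grasp point. The pads swing forward as they close: fully open they stand 13 mm farther back than shut.
Start: joints at [1.036, 0.527, 1.433, -0, 1.181, -0.178], TCP at [0.218, 0.586, 0.239] pointing down, gripper open.
Joint ranges: [-3.08, 3.08], [-0.75, 2.2], [0.22, 2.44], [-1.43, 4.57], [0, 2.65], [-2.85, 2.85]. Speed limits (rad/s): [2.79, 2.79, 3.14, 3.14, 3.14, 3.14].

### API

Orientations are given as a unit quaternion [x, y, z, w].
In Python, from station import readout, cams, sign_off gives the robot as it stands.
- The arm moves only by the tool send_rows, never from a script. Its argument "commands" is text: rows parted by semicolons, each of 5 numbers parted by spaces: the finger opening in mm, from 0 to 85.4, then the shift along the tool's x, y, z each as a share of 0.02 m, from -1 to 1, then the turn about the tool's z as a share of 4 degrees, from -1 to 1. In form: grip dx dy dz spin; .... A call has 1 to 20 rows; each row shifts and turns the commanded pose from where the row before left it, along the tool's axes as they then stand; what a row does not reach is not made up. A row lasts 1/12 s, in which the tool goes at most 41.7 mm and 7.16 degrees, less where a joint would pass 70% of its speed; a pose out of reach is approached as far as the arm can. A call with a number of a shift or a turn outside -1 to 1 is refused whole. A call with a gripper value outside its range is refused whole. The fingers move at their own pace and stop on an object; "grip_force" is the grip in N (left out, the last holds). Time passes only in rows, so rows that do not move let the fingers close. It gives the time, the measured TCP pose, the force, the opening and the grip force at its end, in the units of the state.
- readout.sense(): the state, without advancing time (a new reading comes with each control period).
- cams.snapshot(name): name is "scene" or "top" or "wrist"; returns a dict with "pixels" (384x512x3 uint8, red, green, blue), "intrinsics" (3x3 intrinsics, pixels), "eye" and "rotation" of the camera in the world. Camera axes: x right, y down, z forward; pixel columns grow to the right and rows downward; lengths in m; the calibration is good to about 2 mm. The wrist camera is an equidistant fisheye: a pixel r from the principal point sees the ray r / f radians off the axis. A picture is of the moment at which its call begins. There is no depth.
- sign_off(): hands the job in; it is judged then, once.
The state is a dict: "t": time; "q": joint angles; "qd": joint speeds; "tau": joint torques, N m; "tcp_pos": TCP position; "tool_rot": TCP orientation; "force": force on the tool from outside, world axes, zero at the start; "ft_torque": the same for the moment, N m; "finger_gap": opening from 0.0 (shut) to 1.0 (fully open); "gripper_force": force on a finger pad.
Only numpy, scipy, OpenCV 4.12 (cv2) and the standard library are available. Lean on these libraries where they do the work, as an engineer would, in place of code of your own. Each camera call takes 0.05 s, during which the arm holds its last target. There are 200 camera calls.

### The job

Get the steel basket ready and charge it with milling balls: first slide every divider panel up out of the basket's slots and stand it in a bay of the white wash rack. Then, without lifting the heavy tub off its shelf, rock it forward on its base edge by the bar handle until all its balls have rolled into the basket, and rock it back upright on the shelf; last, bring the aluminium cover plate squarely over the basket until its hole is over the pin and let it drop flat onto the rim. Do not knock or shift the glassware, jar and bottle standing around.

Things in the scene. Friction and masses are not known exactly. Their poses are not given: they have to be found in the camera images.
- station: Fixed charging station. Origin: on the bench under the centre of its open steel basket: outside 152 (x) x 184 (y) mm, walls 6 thick, rim at z = 70, floor at z = 6. Three slots run along y at x = -44, 0, +44: ribs as high as the walls on both end walls guide a panel in a gap 9 wide. Tipping shelf at its +y end, pin at its -y end.
- pin_top (a point): Top of the fixed locating pin (12 mm diameter, rounded tip), station x = 0, y = -112, 82 mm above the bench and 12 mm above the basket rim; it stands on a white block 64 high, beyond the basket's -y end.
- tub: Heavy grey tub on the shelf, 1.1 to 2.1 kg empty. Origin: centre of its underside. Base 122 (x) x 100 (y) x 22 high; walls 6 thick, up to z = 130: back (+y) upright, front (-y) flared 30 degrees from y = -50, z = 22 to the lip at y = -112. Its -y faces the basket. It balances at about 60 to 65 degrees and falls forward past that unless held; the balls roll out at 60 to 72 degrees.
- shelf_edge (a point): Middle of the front edge of the white tipping shelf (station x = 0, y = +117, z = 110). The shelf is 180 wide (x) and runs 180 mm back to station y = +297; the tub stands on it, its base edge 15 to 30 mm behind this edge, and pours to -y into the basket.
- tub_handle (a point): Centre of the tub's bar handle: round bar, 14 mm diameter, 104 long along the tub's x, on two arms at its ends; lies at y = +100, z = 118 in the tub's frame, 50 mm behind the back wall. It can turn between the fingers while the tub rocks, so the tool may stay vertical.
- tub_edge (a point): Middle of the tub's front base edge (tub frame y = -50, z = 0), on which it rocks; it must stay on the shelf (z = 110).
- cover: Loose aluminium cover plate, 160 (x) x 214 (y) x 5 mm, 0.45 kg, lying flat on the bench. Origin: centre of its underside. Black grip block on its middle 20 (x) x 70 (y), top at z = 40. Round 20 mm hole on its centre line at y = -88. When seated its axes are along the station's, its centre at station y = -24, its underside on the rim at z = 70.
- cover_hole (a point): Centre of the 20 mm hole at the plate's underside.
- rack: Fixed white wash rack, 150 (x) x 180 (y), base 6 thick. Three bays along y at x = -50, 0, +50, each 24 mm wide between walls 5 thick, 150 long, top at z = 61. A panel stands in a bay on the base at z = 6, leaning a little. Origin: centre of its underside.
- panel1: Grey upright divider panel, present or absent. Sheet 6 thick (x) x 168 long (y) x 102 high, with a stiffening bar on top 12 thick (x) x 110 long x 14 high, its top at z = 109 mm. 0.12 kg. Starts standing in one of the three slots of the basket, its long side along the station's y; pinch the top bar across x. Origin: centre of its underside. z is up when it stands.
- panel2: Grey upright divider panel, present or absent. Sheet 6 thick (x) x 168 long (y) x 102 high, with a stiffening bar on top 12 thick (x) x 110 long x 14 high, its top at z = 109 mm. 0.12 kg. Starts standing in one of the three slots of the basket, its long side along the station's y; pinch the top bar across x. Origin: centre of its underside. z is up when it stands.
- panel3: Grey upright divider panel, present or absent. Sheet 6 thick (x) x 168 long (y) x 102 high, with a stiffening bar on top 12 thick (x) x 110 long x 14 high, its top at z = 109 mm. 0.12 kg. Starts standing in one of the three slots of the basket, its long side along the station's y; pinch the top bar across x. Origin: centre of its underside. z is up when it stands.
- ball1: White smooth glazed ceramic milling ball, 34 mm diameter, 75 g, present or absent; starts in the tub. Origin: its centre.
- ball2: White smooth glazed ceramic milling ball, 34 mm diameter, 75 g, present or absent; starts in the tub. Origin: its centre.
- ball3: White smooth glazed ceramic milling ball, 34 mm diameter, 75 g, present or absent; starts in the tub. Origin: its centre.
- ball4: White smooth glazed ceramic milling ball, 34 mm diameter, 75 g, present or absent; starts in the tub. Origin: its centre.
- ball5: White smooth glazed ceramic milling ball, 34 mm diameter, 75 g, present or absent; starts in the tub. Origin: its centre.
- ball6: White smooth glazed ceramic milling ball, 34 mm diameter, 75 g, present or absent; starts in the tub. Origin: its centre.
- beaker: Bystander: open glass beaker, 70 mm diameter, 90 high. Origin: centre of underside.
- reagent: Bystander: capped clear bottle, 70 mm diameter, 150 high. Origin: centre of underside.
- jar: Bystander: amber jar with white cap, 60 mm diameter, 90 high. Origin: centre of underside.
- dish: Bystander: white ceramic dish, 90 mm diameter, 25 high. Origin: centre of underside.

How it is judged:
On the way, in this order (a step that is already met when the one before it is completed fails the run):
1. every divider panel stands in the wash rack (x of panel1 in the frame of rack between -0.075 and 0.075 m and y of panel1 in the frame of rack between -0.05 and 0.05 m and z of each of panel1, panel2, panel3 in the frame of rack below 0.03 m and angle between each of panel1, panel2, panel3's own z axis and vertical below 0.5 rad and x of panel2 in the frame of rack between -0.075 and 0.075 m and y of panel2 in the frame of rack between -0.05 and 0.05 m and x of panel3 in the frame of rack between -0.075 and 0.075 m and y of panel3 in the frame of rack between -0.05 and 0.05 m), for 0.2 s.
2. the tub is rocked forward on its base edge (angle between tub's own z axis and vertical above 0.7 rad), for 0.2 s.
3. all the balls are in the basket and the tub stands upright on the shelf again (x of ball1 in the frame of station between -0.07 and 0.07 m and y of ball1 in the frame of station between -0.087 and 0.087 m and z of each of ball1, ball2, ball3, ball4, ball5, ball6 in the frame of station below 0.053 m and x of ball2 in the frame of station between -0.07 and 0.07 m and y of ball2 in the frame of station between -0.087 and 0.087 m and x of ball3 in the frame of station between -0.07 and 0.07 m and y of ball3 in the frame of station between -0.087 and 0.087 m and x of ball4 in the frame of station between -0.07 and 0.07 m and y of ball4 in the frame of station between -0.087 and 0.087 m and x of ball5 in the frame of station between -0.07 and 0.07 m and y of ball5 in the frame of station between -0.087 and 0.087 m and x of ball6 in the frame of station between -0.07 and 0.07 m and y of ball6 in the frame of station between -0.087 and 0.087 m and angle between tub's own z axis and vertical below 0.1 rad and z of tub in the frame of station between 0.098 and 0.122 m), for 0.2 s.
4. the cover plate lies flat on the rim with its hole over the pin (horizontal distance between cover_hole and pin_top below 0.005 m and angle between cover's own z axis and vertical below 0.05 rad and angle between the y axis of cover and the y axis of station, either way round below 0.2 rad and z of cover in the frame of station between 0.065 and 0.075 m and y of cover in the frame of station between -0.054 and 0.006 m), for 0.2 s.
At the end, for the whole second after the job is handed in: Panels upright (0.5 rad) in the rack, foot below 30 mm; all balls in the basket below its rim; tub upright (0.1 rad) on the shelf; cover flat (0.05 rad), its underside within 5 mm of rim height, hole within 5 mm of the pin axis, square within 0.2 rad; all at rest (all of step 1 and all of step 3 and all of step 4 and linear speed of each of tub, cover, panel1, panel2, panel3, ball1, ball2, ball3, ball4, ball5, ball6 below 0.03 m/s); the robot touches nothing.
It fails at once if the tub's base edge is lifted more than 20 mm off the shelf (height (world z) of tub_edge above 0.13 m).
It fails at once if a bystander is knocked over or shifted more than 50 mm (angle between any of beaker, reagent, jar, dish's own z axis and vertical above 0.4 rad or distance of any of beaker, reagent, jar, dish from where it was at the start of the episode above 0.05 m).
Of panel1, panel2, panel3 only 2 to 3 are there at a start; the rules pass over those that are not, and their reading is None.
Of ball1, ball2, ball3, ball4, ball5, ball6 only 3 to 5 are there at a start; the rules pass over those that are not, and their reading is None.
At some moment in a run one of cover may be knocked a few centimetres aside while the robot is not near it.
It also fails if it takes over 210 s, if anything falls off the work surface, if the arm or the gripper's body presses on something with over 40 N, if the wrist force passes 120 N, or if a joint passes its speed limit or range.

## Working session

There is one attempt and no reset: what is moved stays moved. The work goes in short steps, Python scripts to look and compute and a tool call to move; the robot and the scene stay as the last step left them, time stands still between calls to the robot, and variables do not carry over. Pictures are saved under pics/ and viewed, at most 14 in all, crops included, and the job is handed in when it is done.

Besides the shell and the picture viewer there is one more tool, called after "Call:" by a JSON object that holds its "api" and its "payload". send_rows: Moves the arm, as the interface text tells. Its arguments: {"type":"object","properties":{"commands":{"type":"string"},"grip_force":{"type":"number"}},"required":["commands"]}

```bash
mkdir -p pics; ls; cat > h.py <<'E'
import numpy as np, cv2, sys
from station import readout, cams, sign_off
def snap(n,fn=None):
    s=cams.snapshot(n)
    if fn: cv2.imwrite('pics/'+fn,s['pixels'][:,:,::-1])
    return s
def ray(s,u,v,fish=False):
    K=np.array(s['intrinsics']);x=(u-K[0,2])/K[0,0];y=(v-K[1,2])/K[1,1]
    if fish:
        r=np.hypot(x,y);d=np.array([x/r*np.sin(r),y/r*np.sin(r),np.cos(r)]) if r>1e-9 else np.array([0,0,1.])
    else: d=np.array([x,y,1.])
    return np.array(s['eye']),np.array(s['rotation'])@d
def onz(s,u,v,z,fish=False):
    e,d=ray(s,u,v,fish);return e+d*(z-e[2])/d[2]
def proj(s,p):
    c=np.array(s['rotation']).T@(np.array(p)-np.array(s['eye']));k=np.array(s['intrinsics'])@c;return k[:2]/k[2]
E
python3 - <<'E'
from h import *
np.set_printoptions(precision=3,suppress=True)
for n in ('top','scene'):
    s=snap(n,n+'0.png');np.savez(n+'0.npz',**{k:np.array(v) for k,v in s.items()});print(n,s['eye'],np.array(s['rotation']).tolist(),np.array(s['intrinsics']).tolist())
print(readout.sense())
a=cv2.imread('pics/top0.png');cv2.imwrite('pics/both0.png',np.hstack([cv2.resize(a,(800,600))]))
E
```

```text
pics
top [0.422 0.022 1.412] [0.7152953965530696, -0.6960744748961348, 0.05164645494627869, -0.03413890390066455] [[418.7138988663499, 0.0, 243.57885446167043], [0.0, 418.7138988663499, 193.16199943343355], [0.0, 0.0, 1.0]]
scene [0.925 0.518 0.908] [0.28324996947514225, 0.8936709353558734, -0.3342294218262352, -0.09701756376136231] [[399.4570443209787, 0.0, 258.4015665813358], [0.0, 399.4570443209787, 189.40468819082324], [0.0, 0.0, 1.0]]
{'t': 0.1, 'q': array([ 1.036,  0.528,  1.434,  0.   ,  1.181, -0.179]), 'qd': array([-0.002, -0.001, -0.002, -0.001, -0.001,  0.001]), 'tau': array([ -0.001, -44.331, -17.859,  -0.   ,   0.004,   0.   ]), 'tcp_pos': array([0.217, 0.585, 0.238]), 'tool_rot': array([ 0.177,  0.984, -0.001, -0.   ]), 'force': array([-0.405, -0.653, -0.088]), 'ft_torque': array([0.042, 0.006, 0.015]), 'gripper_force': 0.0, 'finger_gap': 0.998964988107206}
```

```bash
sed -i "s/    s=cams.snapshot(n)/    s=dict(cams.snapshot(n)); s['rotation']=R.from_quat(s['rotation']).as_matrix()/; 1a from scipy.spatial.transform import Rotation as R" h.py; cat >> h.py <<'E'
def load(f):
    s=dict(np.load(f));s['rotation']=R.from_quat(s['rotation']).as_matrix();return s
E
```

```text
(no output)
```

View pics/both0.png

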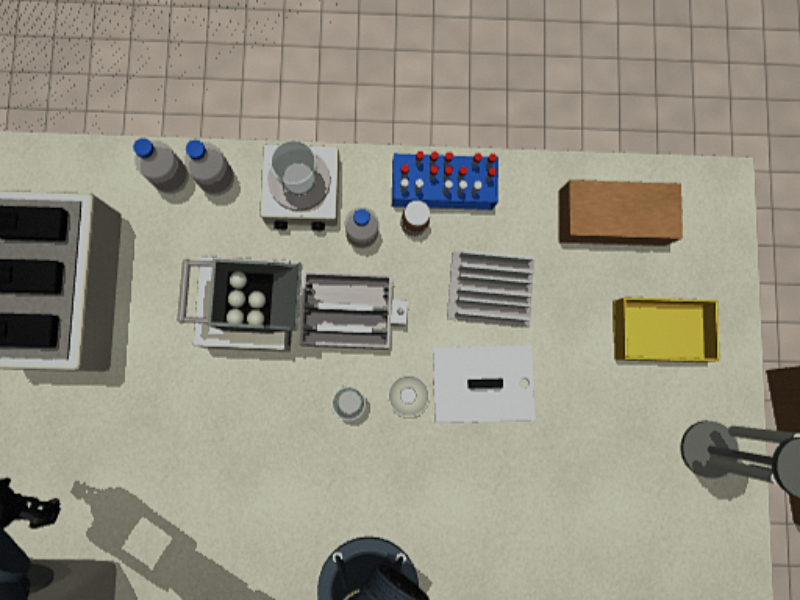

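View pics/scene0.png

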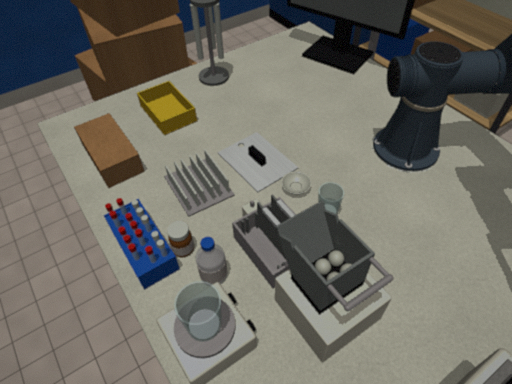

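```bash
python3 - <<'E'
import cv2
a=cv2.imread('pics/top0.png')[155:275,105:350];cv2.imwrite('pics/c1.png',cv2.resize(a,None,fx=3.25,fy=3.25,interpolation=cv2.INTER_CUBIC))
E
```

```text
(no output)
```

View pics/c1.png

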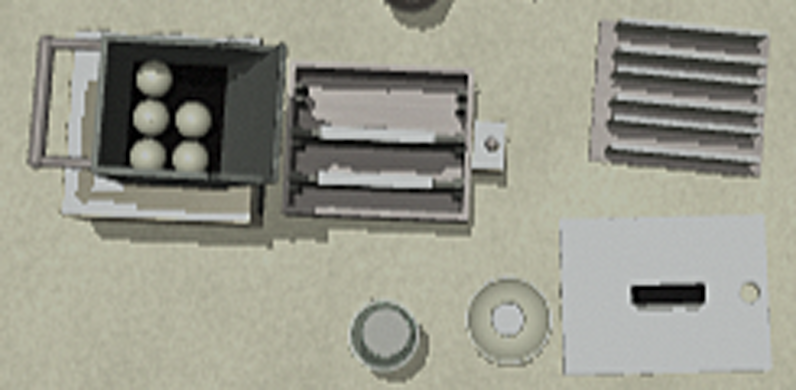

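```bash
cat > m.py <<'E'
from h import *
np.set_printoptions(precision=4,suppress=True)
s=load('top0.npz')
P=dict(rim=(.07,[(294,66),(468,70),(472,221),(284,217)]),pin=(.082,[(491,144)]),
panA=(.115,[(316,134),(437,134)]),panB=(.115,[(327,176),(437,178)]),handle=(.228+.005,[(43,42),(33,164)]),shelf=(.11,[(62,213),(248,222)]),
tubrim=(.24,[(103,37),(287,45),(272,185),(95,178)]),
rack=(.061,[(600,20),(768,32),(760,175),(592,160)]),rackmidwalls=(.061,[(613,101),(764,116),(612,74),(765,86)]),
cover=(.005,[(562,222),(767,215),(771,373),(563,374)]),hole=(.005,[(749,293)]),grip=(.04,[(632,285),(704,284),(704,304),(632,304)]),
beaker=(.09,[(384,330)]),dish=(.025,[(508,320)]))
for k,(z,l) in P.items():
    q=np.array([onz(s,105+a/3.25,155+b/3.25,z) for a,b in l]);print(k,q[:,:2].tolist() if 0 else q[:,:2].round(4).tolist(),'mean',q.mean(0)[:2])
E
python3 m.py
```

```text
rim [[0.6403, 0.148], [0.6414, -0.0253], [0.491, -0.0329], [0.4899, 0.1519]] mean [0.5656 0.0604]
pin [[0.5665, -0.0493]] mean [ 0.5665 -0.0493]
panA [[0.5678, 0.1202], [0.5711, 0.0045]] mean [0.5694 0.0624]
panB [[0.5278, 0.1083], [0.5288, 0.0034]] mean [0.5283 0.0558]
handle [[0.6284, 0.3518], [0.5215, 0.3538]] mean [0.575  0.3528]
shelf [[0.486, 0.3582], [0.4822, 0.182]] mean [0.4841 0.2701]
tubrim [[0.6332, 0.2984], [0.631, 0.1389], [0.5086, 0.1468], [0.5104, 0.2983]] mean [0.5708 0.2206]
rack [[0.6981, -0.1581], [0.691, -0.3292], [0.5452, -0.3208], [0.5555, -0.1518]] mean [ 0.6225 -0.24  ]
rackmidwalls [[0.6157, -0.1722], [0.6049, -0.3249], [0.6431, -0.1709], [0.6355, -0.326]] mean [ 0.6248 -0.2485]
cover [[0.4958, -0.1287], [0.5088, -0.3422], [0.347, -0.3459], [0.3408, -0.1322]] mean [ 0.4231 -0.2373]
hole [[0.4278, -0.3233]] mean [ 0.4278 -0.3233]
grip [[0.4326, -0.1965], [0.4355, -0.2692], [0.4155, -0.2692], [0.4137, -0.1967]] mean [ 0.4243 -0.2329]
beaker [[0.3832, 0.0499]] mean [0.3832 0.0499]
dish [[0.3944, -0.0735]] mean [ 0.3944 -0.0735]
```

Call:
{"api": "send_rows", "payload": {"commands": "34 0 0 -0.4 1;34 0 0 -0.4 1;34 0 0 -0.4 1;34 0 0 -0.4 1;34 0 0 -0.4 1;34 0 0 -0.4 1;34 0 0 -0.4 1;34 0 0 -0.4 1;34 0 0 -0.4 1;34 0 0 -0.4 1;34 0 0 -0.4 1;34 0 0 -0.4 1;34 0 0 -0.4 1;34 0 0 -0.4 1;34 0 0 -0.4 1;34 0 0 0 1;34 0 0 0 1;34 0 0 0 0.4;34 0 0 0 0;34 0 0 0 0"}}

```text
t: 1.77
tcp_pos: [0.2175, 0.5856, 0.3588]
tool_rot: [0.707, 0.707, -0.001, 0.0]
force: [0.2, 0.6, 0.5]
finger_gap: 0.397
gripper_force: 0.0
```

Call:
{"api": "send_rows", "payload": {"commands": "34 -1 0.7 0 0;34 -1 0.7 0 0;34 -1 0.7 0 0;34 -1 0.7 0 0;34 -1 0.7 0 0;34 -1 0.7 0 0;34 -1 0.7 0 0;34 -1 0.7 0 0;34 -1 0.7 0 0;34 -1 0.7 0 0;34 -1 0.7 0 0;34 -1 0.7 0 0;34 -1 0.7 0 0;34 -1 0.7 0 0;34 -1 0.7 0 0;34 -1 0.7 0 0;34 -1 0.7 0 0;34 -1 0.7 0 0;34 -1 0.7 0 0;34 -1 0.7 0 0"}}

```text
t: 3.43
tcp_pos: [0.4982, 0.1848, 0.3592]
tool_rot: [0.707, 0.707, -0.0, -0.0]
force: [-0.1, -0.0, 0.3]
finger_gap: 0.397
gripper_force: 0.0
```

Call:
{"api": "send_rows", "payload": {"commands": "34 -1 0.3 0 0;34 -1 0.3 0 0;34 -1 0.3 0 0;34 -1 0.3 0 0;34 -1 0.3 0 0;34 -1 0.3 0 0;34 -1 0.3 0 0;34 -1 0.3 0 0;34 0 0 0 0;34 0 0 0 0"}}

```text
t: 4.27
tcp_pos: [0.5459, 0.0252, 0.359]
tool_rot: [0.708, 0.707, -0.0, -0.0]
force: [-0.4, 0.5, 0.1]
finger_gap: 0.392
gripper_force: 0.0
```

```bash
python3 - <<'E'
from h import *
s=snap('wrist','w1.png');np.save('w1.npy',s,allow_pickle=True);print(s['eye'],s['intrinsics'],s['rotation'])
E
```

```text
[0.54548846 0.10842811 0.49407718] [[297.31863964   0.         256.64920508]
 [  0.         297.31863964 191.32260435]
 [  0.           0.           1.        ]] [[ 9.99998364e-01 -1.53760044e-03 -9.52389372e-04]
 [-1.76148428e-03 -9.47439538e-01 -3.19930021e-01]
 [-4.10406808e-04  3.19931175e-01 -9.47440697e-01]]
```

View pics/w1.png

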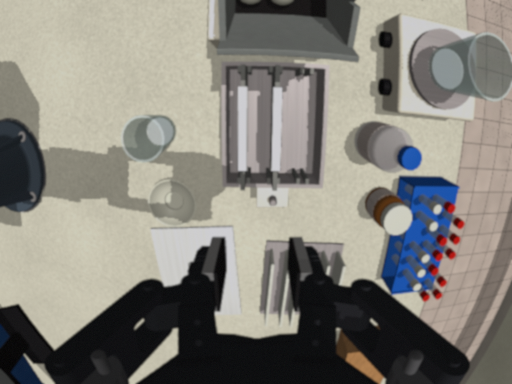

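```bash
python3 - <<'E'
from h import *
np.set_printoptions(precision=4,suppress=True)
s=np.load('w1.npy',allow_pickle=True).item()
a=s['pixels'][60:215,205:340].astype(int)
m=((a.min(2)>175)).astype(np.uint8)
n,l,st,c=cv2.connectedComponentsWithStats(m)
for i in range(1,n):
    if st[i,4]>60:
        v,u=np.nonzero(l==i);o=[]
        for r in (np.percentile(v,15),np.percentile(v,85)):
            k=abs(v-r)<3;o.append((205+u[k].mean(),60+r))
        print(st[i]+[205,60,0,0,0],c[i]+[205,60],[onz(s,*p,.115,True)[:2] for p in o])
for p,z in [((222,64),.07),((325,67),.07),((322,187),.07),((222,185),.07),((272,200),.082)]: print(p,onz(s,*p,z,True)[:2])
b=s['pixels'][100,215:330].mean(1).astype(int);print(b)
E
```

```text
[306  61  24  39 182] [322.467   72.9341] [array([0.6223, 0.1496]), array([0.6347, 0.1203])]
[298  78  10  31 187] [303.016   90.2299] [array([0.6035, 0.1241]), array([0.6038, 0.1048])]
[289  80   7  20  98] [291.949   88.4286] [array([0.5904, 0.1237]), array([0.5893, 0.1096])]
[238  87  10  84 754] [242.0411 127.2891] [array([0.5276, 0.1041]), array([0.5261, 0.0276])]
[205  89  13  29 187] [211.6257 103.1711] [array([0.4874, 0.1101]), array([0.4896, 0.0882])]
[272  88  12  83 735] [276.7456 128.5959] [array([0.5723, 0.1003]), array([0.5704, 0.0276])]
[251  92   7  20  63] [253.7937  98.3016] [array([0.5416, 0.1104]), array([0.5422, 0.0963])]
[329 103   9  14  63] [333.4127 108.9365] [array([0.6439, 0.096 ]), array([0.6434, 0.0869])]
[205 119  13  17 120] [211.8333 126.0833] [array([0.4869, 0.0741]), array([0.4886, 0.0636])]
[327 127  13  15 107] [332.2804 135.028 ] [array([0.641 , 0.0644]), array([0.6454, 0.0526])]
[205 134  13  23 214] [210.9346 145.    ] [array([0.4854, 0.0519]), array([0.4863, 0.036 ])]
[326 141  14  14  82] [331.7927 147.5366] [array([0.6463, 0.046 ]), array([0.
[... 211 characters left out ...]
313 189  20  26 177] [324.0169 200.1921] [array([ 0.6311, -0.0207]), array([ 0.6421, -0.0444])]
(222, 64) [0.497 0.153]
(325, 67) [0.6421 0.1507]
(322, 187) [ 0.6446 -0.028 ]
(222, 185) [ 0.493  -0.0247]
(272, 200) [ 0.5678 -0.0443]
[192 193 191 186 169 148 154 169 173 166 138  99  70  69  88 104 110 111
 111 113 114 122 151 188 204 207 207 206 206 206 204 195 178 170 173 177
 178 179 180 182 182 169 140 116 112 112 111 111 113 113 113 114 114 114
 109  97  89 120 169 199 207 207 206 206 207 205 201 189 179 178 178 176
 175 177 178 177 177 179 179 178 176 174 175 176 179 179 179 178 180 183
 182 178 166 139 115 107 107 108 107 102  87  68  58  56  56  56  56  62
  94 138 170 179 181 183 183]
```

Call:
{"api": "send_rows", "payload": {"commands": "34 0.25 1 0 0.28;34 0 0.25 1 0;34 0 0 1 0;34 0 0 1 0;34 0 0 1 0;34 0 0 1 0;34 0 0 1 0;34 0 0 1 0;34 0 0 1 0;34 0 0 1 0;34 0 0 0.6 0;34 0 0 0 0;34 0 0 0 0"}}

```text
t: 5.4
tcp_pos: [0.5702, 0.0319, 0.1669]
tool_rot: [0.713, 0.701, -0.0, -0.001]
force: [-0.8, -0.2, 1.5]
finger_gap: 0.401
gripper_force: 0.0
```

```bash
python3 - <<'E'
from h import *
s=snap('wrist','w2.png');np.save('w2.npy',s,allow_pickle=True)
E
```

```text
(no output)
```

View pics/w2.png

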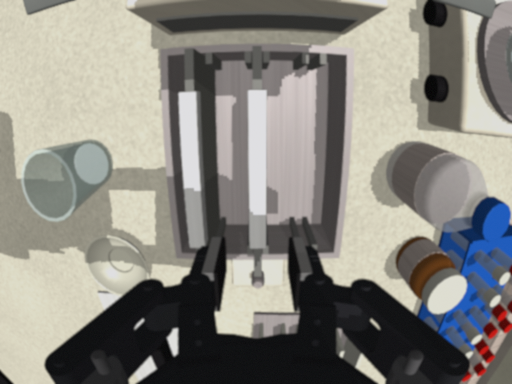

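Call:
{"api": "send_rows", "payload": {"commands": "34 0 0 0.6 0;34 0 0 0.6 0;34 0 0 0.6 0;34 0 0 0.6 0;34 0 0 0.6 0;34 0 0 0.6 0;34 0 0 0 0;34 0 0 0 0;8 0 0 0 0;8 0 0 0 0;8 0 0 0 0;8 0 0 0 0;8 0 0 0 0;8 0 0 0 0", "grip_force": 50}}

```text
t: 6.62
tcp_pos: [0.5718, 0.0308, 0.0968]
tool_rot: [0.714, 0.7, 0.001, 0.001]
force: [-1.6, -0.1, 6.6]
finger_gap: 0.13
gripper_force: 49.8
```

Call:
{"api": "send_rows", "payload": {"commands": "8 0 0 -0.2 0;8 0 0 -0.4 0;8 0 0 -0.4 0;8 0 0 -0.4 0;8 0 0 -0.4 0;8 0 0 -0.4 0;8 0 0 -0.4 0;8 0 0 -0.4 0;8 0 0 -0.4 0;8 0 0 -0.4 0;8 0 0 -0.4 0;8 0 0 -0.4 0;8 0 0 -0.4 0;8 0 0 -0.4 0;8 0 0 -0.4 0;8 0 0 0 0"}}

```text
t: 7.95
tcp_pos: [0.5719, 0.0307, 0.2133]
tool_rot: [0.714, 0.7, 0.001, 0.001]
force: [0.0, -0.1, -0.9]
finger_gap: 0.128
gripper_force: 48.8
```

Call:
{"api": "send_rows", "payload": {"commands": "8 -0.95 0.2 0 0;8 -0.95 0.2 0 0;8 -0.95 0.3 0 0;8 -0.95 0.3 0 0;8 -0.95 0.35 0 0;8 -0.95 0.35 0 0;8 -0.95 0.35 0 0;8 -0.95 0.35 0 0;8 -0.95 0.35 0 0;8 -0.95 0.35 0 0;8 -0.95 0.4 0 0;8 -0.95 0.4 0 0;8 -0.95 0.4 0 0;8 -0.95 0.4 0 0;8 -0.95 0.35 0 0.25;8 -0.95 0.3 0 0.25;8 0 0 0 0;8 0 0 0 0;8 0 0 0 0"}}

```text
t: 9.53
tcp_pos: [0.671, -0.2746, 0.2106]
tool_rot: [0.726, 0.688, -0.0, -0.001]
force: [-0.0, 1.1, -1.2]
finger_gap: 0.129
gripper_force: 48.8
```

```bash
python3 - <<'E'
from h import *
s=snap('wrist','w3.png');np.save('w3.npy',s,allow_pickle=True)
a=cv2.imread('pics/w3.png')
t=snap('top','t3.png')['pixels'][:,:,::-1][140:260,200:400]
cv2.imwrite('pics/w3b.png',np.vstack([cv2.resize(a[80:380,100:412],(520,290*1)),cv2.resize(t,(520,310))]))
E
```

```text
(no output)
```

View pics/w3b.png

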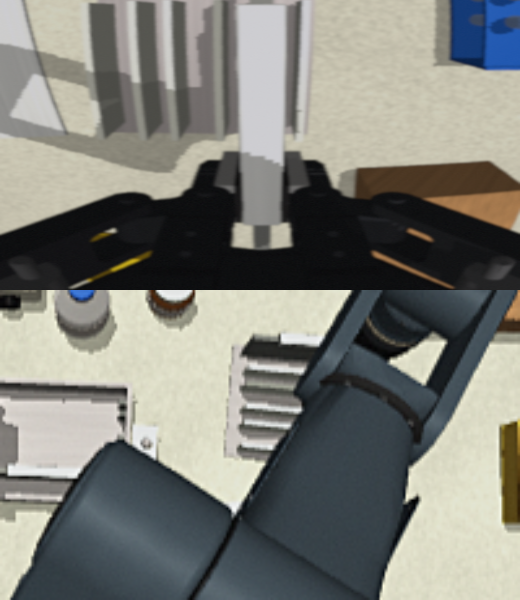

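```bash
python3 - <<'E'
from h import *
np.set_printoptions(precision=4,suppress=True,linewidth=150)
s=np.load('w3.npy',allow_pickle=True).item()
print(s['eye'])
for v in (110,180):
    b=s['pixels'][v-2:v+3,140:300].mean((0,2))
    print(v,b.astype(int).tolist())
for u,v in [(155,110),(170,110),(250,110),(155,180),(280,110)]: print(u,v,onz(s,u,v,.061,True))
E
```

```text
[ 0.6751 -0.1916  0.3457]
110 [196, 196, 195, 195, 195, 193, 191, 191, 194, 198, 201, 201, 194, 167, 122, 90, 83, 84, 84, 84, 84, 84, 84, 84, 84, 83, 83, 84, 96, 126, 152, 161, 159, 158, 158, 163, 177, 192, 201, 203, 199, 175, 126, 89, 83, 83, 84, 84, 84, 84, 84, 84, 93, 124, 155, 168, 172, 181, 194, 202, 204, 201, 179, 134, 94, 83, 84, 84, 83, 84, 95, 126, 157, 170, 172, 171, 169, 167, 167, 169, 170, 161, 137, 117, 113, 112, 112, 121, 137, 145, 145, 143, 131, 105, 80, 75, 83, 98, 108, 112, 116, 134, 164, 191, 203, 206, 206, 206, 206, 206, 206, 206, 206, 206, 206, 206, 206, 205, 206, 206, 206, 206, 206, 206, 206, 206, 206, 206, 206, 205, 196, 168, 129, 111, 110, 108, 98, 85, 78, 101, 147, 187, 203, 206, 204, 196, 183, 178, 181, 185, 185, 185, 185, 185, 185, 183, 183, 184, 185, 186]
180 [187, 189, 190, 189, 188, 188, 189, 189, 189, 188, 189, 190, 186, 174, 155, 143, 139, 130, 104, 80, 74, 73, 74, 74, 74, 75, 74, 76, 76, 76, 76, 76, 82, 95, 106, 109, 108, 107, 107, 114, 128, 139, 141, 138, 124, 99, 79, 74, 73, 73, 74, 73, 73, 73, 74, 82, 98, 107, 111, 118, 130, 139, 142, 140, 128, 103, 81, 74, 73, 73, 73, 74, 81, 94, 106, 110, 111, 110, 109, 109, 109, 110, 110, 109, 108, 109, 110, 114, 123, 137, 143, 143, 137, 118, 92, 76, 80, 93, 104, 108, 109, 108, 123, 163, 194, 204, 206, 206, 206, 206, 206, 206, 206, 206, 206, 206, 206, 206, 206, 206, 206, 206, 206, 206, 206, 206, 206, 206, 206, 202, 180, 137, 108, 105, 101, 88, 78, 91, 136, 183, 201, 204, 201, 189, 170, 167, 179, 187, 189, 190, 189, 188, 189, 191, 192, 190, 189, 190, 192, 193]
155 110 [ 0.5742 -0.1975  0.061 ]
170 110 [ 0.5898 -0.1993  0.061 ]
250 110 [ 0.6676 -0.2058  0.061 ]
155 180 [ 0.5647 -0.2691  0.061 ]
280 110 [ 0.696  -0.2072  0.061 ]
```

```bash
python3 - <<'E'
import cv2
a=cv2.imread('pics/w3.png')[60:240,140:310];cv2.imwrite('pics/w3c.png',cv2.resize(a,None,fx=3.3,fy=3.3,interpolation=cv2.INTER_CUBIC))
E
```

```text
(no output)
```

View pics/w3c.png

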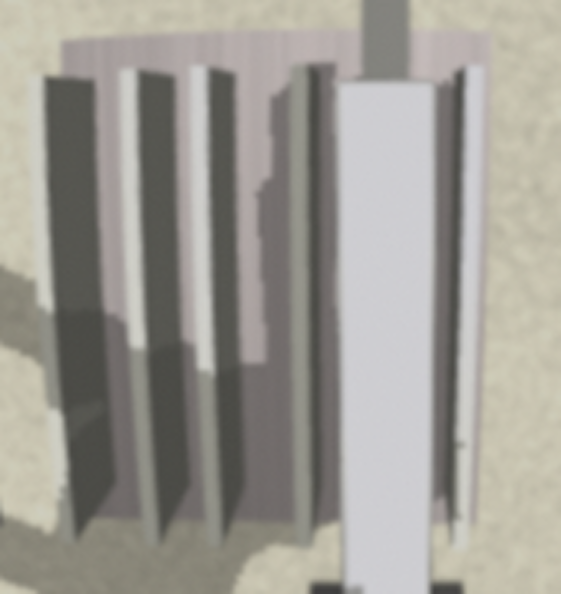

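```bash
python3 - <<'E'
from h import *
np.set_printoptions(precision=4,suppress=True,linewidth=150)
s=np.load('w3.npy',allow_pickle=True).item()
off=[-64.5,-35.5,-14.5,14.5,64.5]
for v,us in ((110,(150.3,179,199.8,230,283.3)),(180,(155.5,182,202,231,281))):
    P=np.array([onz(s,u,v,.061,True)[:2] for u in us]);print(P.tolist());print(np.polyfit(np.array(off)/1000,P[:,0],1),P[:,1].mean())
# ends of walls (crop px/3.3)
for u,v in [(310,68),(303,542)]: print(onz(s,140+u/3.3,60+v/3.3,.061,True))
# panel bar centre at rows
for v,u in ((110,140+116.3),(180,140+116)): print(onz(s,u,v,.2106+.02,True))
E
```

```text
[[0.5692025839577557, -0.1969364927592585], [0.5989237576955686, -0.2002170559702164], [0.6195528081223121, -0.20219031105558163], [0.64864535373548, -0.2045244397797324], [0.6991736133283347, -0.20728369140143346]]
[1.0057 0.6342] -0.2022303981932445
[[0.5652465262667374, -0.2691727820896304], [0.5941151951512994, -0.2709623321145104], [0.6150256286532816, -0.2722167260082171], [0.6444866435067738, -0.27392082296531595], [0.6944372989694263, -0.2766343759356835]]
[1.0025 0.6298] -0.2725814078226715
[ 0.6542 -0.1766  0.061 ]
[ 0.6413 -0.3225  0.061 ]
[ 0.6745 -0.1974  0.2306]
[ 0.6728 -0.2254  0.2306]
```

Call:
{"api": "send_rows", "payload": {"commands": "8 -0.3 0.4 0 0.15;8 0 0 0 0;8 0 0 0.4 0;8 0 0 0.4 0;8 0 0 0.4 0;8 0 0 0.4 0;8 0 0 0.4 0;8 0 0 0.4 0;8 0 0 0.4 0;8 0 0 0 0;8 0 0 0 0"}}

```text
t: 10.55
tcp_pos: [0.6789, -0.2815, 0.1543]
tool_rot: [0.73, 0.684, -0.0, -0.001]
force: [1.1, -0.6, -0.2]
finger_gap: 0.129
gripper_force: 48.8
```

Call:
{"api": "send_rows", "payload": {"commands": "8 0 0 0.3 0;8 0 0 0.3 0;8 0 0 0.3 0;8 0 0 0.3 0;8 0 0 0 0"}}

```text
t: 10.97
tcp_pos: [0.6782, -0.2811, 0.1293]
tool_rot: [0.73, 0.684, -0.0, -0.002]
force: [-0.6, -0.2, -0.4]
finger_gap: 0.13
gripper_force: 48.9
```

In the bay, no contact force. Lower the rest and release.

Call:
{"api": "send_rows", "payload": {"commands": "8 0 0 0.4 0;8 0 0 0.4 0;8 0 0 0.3 0;8 0 0 0.25 0;8 0 0 0.1 0;8 0 0 0 0;28 0 0 0 0;28 0 0 0 0;28 0 0 0 0;28 0 0 -0.4 0;28 0 0 -0.6 0;28 0 0 -1 0;28 0 0 -1 0;28 0 0 -1 0;28 0 0 -1 0;28 0 0 -1 0;28 0 0 -1 0;28 0 0 0 0"}}

```text
t: 12.47
tcp_pos: [0.682, -0.2832, 0.2499]
tool_rot: [0.73, 0.684, 0.002, 0.006]
force: [0.2, -0.8, 1.0]
finger_gap: 0.329
gripper_force: 0.0
```

Call:
{"api": "send_rows", "payload": {"commands": "34 0.95 -0.55 0 0;34 0.95 -0.55 0 0;34 0.95 -0.55 0 0;34 0.95 -0.55 0 0;34 0.95 -0.55 0 0;34 0.95 -0.55 0 0;34 0.95 -0.55 0 0;34 0.95 -0.55 0 0;34 0.95 -0.55 0 0;34 0.95 -0.55 0 0;34 0.95 -0.55 0 0;34 0.95 -0.55 0 0;34 0.95 -0.55 0 0;34 0.95 -0.55 0 0;34 0.95 -0.55 0 0;34 0.95 -0.55 0 0;34 0 0 0 -0.65;34 0 0 0 0;34 0 0 0 0"}}

```text
t: 14.05
tcp_pos: [0.5234, 0.0331, 0.2426]
tool_rot: [0.714, 0.7, 0.0, 0.0]
force: [0.8, -0.7, 1.0]
finger_gap: 0.394
gripper_force: 0.0
```

```bash
python3 - <<'E'
from h import *
np.set_printoptions(precision=4,suppress=True,linewidth=150)
s=snap('wrist','w4.png');np.save('w4.npy',s,allow_pickle=True)
a=s['pixels'].astype(int)
m=((a.min(2)>195)).astype(np.uint8);m[:,:200]=0
n,l,st,c=cv2.connectedComponentsWithStats(m)
for i in range(1,n):
    if st[i,4]>300 and st[i,3]>2*st[i,2]:
        v,u=np.nonzero(l==i)
        for r in (np.percentile(v,15),np.percentile(v,85)):
            k=abs(v-r)<3;print(u[k].mean(),r,onz(s,u[k].mean(),r,.115,True))
t=snap('top','t4.png')['pixels'][:,:,::-1]
cv2.imwrite('pics/v4.png',np.hstack([s['pixels'][:,:,::-1],t])[:,:]); cv2.imwrite('pics/v4.png',cv2.resize(cv2.imread('pics/v4.png'),(800,300)))
E
```

```text
259.6896551724138 106.0 [0.5271 0.106  0.115 ]
260.0 175.0 [0.5263 0.0433 0.115 ]
```

View pics/v4.png

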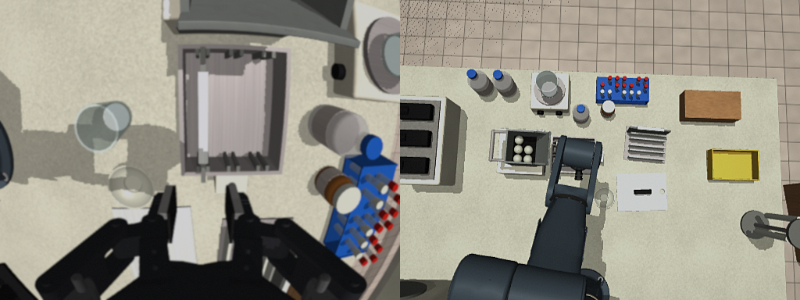

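Call:
{"api": "send_rows", "payload": {"commands": "34 -0.1 0.15 0.6 0;34 0 0 1 0;34 0 0 1 0;34 0 0 1 0;34 0 0 1 0;34 0 0 0.8 0;34 0 0 0.6 0;34 0 0 0.6 0;34 0 0 0.6 0;34 0 0 0.15 0;34 0 0 0 0;34 0 0 0 0;8 0 0 0 0;8 0 0 0 0;8 0 0 0 0;8 0 0 0 0;8 0 0 0 0;8 0 0 0 0"}}

```text
t: 15.65
tcp_pos: [0.5269, 0.0308, 0.0962]
tool_rot: [0.714, 0.7, 0.0, 0.001]
force: [0.3, -0.2, 5.6]
finger_gap: 0.134
gripper_force: 49.7
```

Call:
{"api": "send_rows", "payload": {"commands": "8 0 0 -0.2 0;8 0 0 -0.4 0;8 0 0 -0.4 0;8 0 0 -0.4 0;8 0 0 -0.4 0;8 0 0 -0.4 0;8 0 0 -0.4 0;8 0 0 -0.4 0;8 0 0 -0.4 0;8 0 0 -0.4 0;8 0 0 -0.4 0;8 0 0 -0.4 0;8 0 0 -0.4 0;8 0 0 -0.4 0;8 0 0 -0.4 0;8 0 0 0 0"}}

```text
t: 16.98
tcp_pos: [0.5273, 0.0309, 0.2131]
tool_rot: [0.714, 0.7, 0.001, 0.001]
force: [0.5, -0.4, -0.7]
finger_gap: 0.125
gripper_force: 48.8
```

Call:
{"api": "send_rows", "payload": {"commands": "8 -0.965 0.18 0 0;8 -0.965 0.18 0 0;8 -0.965 0.18 0 0;8 -0.965 0.18 0 0;8 -0.965 0.18 0 0;8 -0.965 0.18 0 0;8 -0.965 0.18 0 0;8 -0.965 0.18 0 0;8 -0.965 0.18 0 0;8 -0.965 0.18 0 0;8 -0.965 0.18 0 0;8 -0.965 0.18 0 0;8 -0.965 0.18 0 0;8 -0.965 0.18 0 0;8 -0.965 0.18 0 0;8 -0.965 0.18 0 0.3;8 0 0 0 0.35;8 0 0 0 0;8 0 0 0 0;8 0 0 0 0"}}

```text
t: 18.65
tcp_pos: [0.5774, -0.2776, 0.211]
tool_rot: [0.729, 0.684, -0.0, -0.001]
force: [0.1, 0.4, -1.4]
finger_gap: 0.133
gripper_force: 48.7
```

```bash
python3 - <<'E'
from h import *
s=snap('wrist','w5.png');np.save('w5.npy',s,allow_pickle=True)
a=cv2.imread('pics/w5.png')[60:270,150:420];cv2.imwrite('pics/w5c.png',cv2.resize(a,None,fx=2.5,fy=2.5,interpolation=cv2.INTER_CUBIC))
E
```

```text
(no output)
```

View pics/w5c.png

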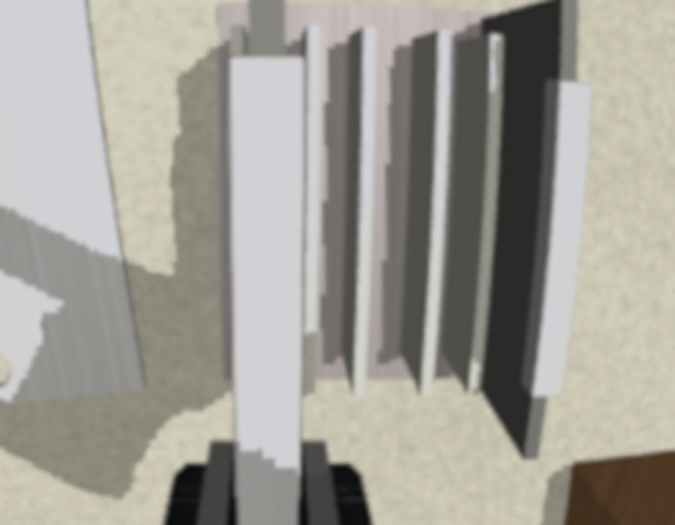

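```bash
python3 - <<'E'
from h import *
s=np.load('w5.npy',allow_pickle=True).item()
f=lambda x,y,z:print((x,y),onz(s,150+x/2.5,60+y/2.5,z,True)[:2].round(4))
f(237,35,.061);f(312,35,.061);f(312,200,.061);f(370,40,.061);f(362,380,.061);f(428,380,.061)
f(266,100,.23);f(267,400,.23);f(267,30,.214)
E
```

```text
(237, 35) [ 0.5721 -0.1739]
(312, 35) [ 0.6002 -0.1757]
(312, 200) [ 0.5967 -0.2393]
(370, 40) [ 0.622  -0.1784]
(362, 380) [ 0.6141 -0.3157]
(428, 380) [ 0.6423 -0.3177]
(266, 100) [ 0.5819 -0.1966]
(267, 400) [ 0.5788 -0.2465]
(267, 30) [ 0.5828 -0.1845]
```

Call:
{"api": "send_rows", "payload": {"commands": "8 -0.1 0.15 0.4 0;8 0 0 0.4 0;8 0 0 0.4 0;8 0 0 0.4 0;8 0 0 0.4 0;8 0 0 0.4 0;8 0 0 0.4 0;8 0 0 0.3 0;8 0 0 0.3 0;8 0 0 0.3 0;8 0 0 0.3 0;8 0 0 0.3 0;8 0 0 0 0;8 0 0 0 0"}}

```text
t: 19.87
tcp_pos: [0.5805, -0.281, 0.1249]
tool_rot: [0.73, 0.684, -0.0, -0.0]
force: [-0.7, 0.1, -2.0]
finger_gap: 0.129
gripper_force: 48.7
```

Call:
{"api": "send_rows", "payload": {"commands": "8 0 0 0.4 0;8 0 0 0.4 0;8 0 0 0.3 0;8 0 0 0.15 0;8 0 0 0 0;28 0 0 0 0;28 0 0 0 0;28 0 0 0 0;28 0 0 -0.4 0;28 0 0 -0.6 0;28 0 0 -1 0;28 0 0 -1 0;28 0 0 -1 0;28 0 0 -1 0;28 0 0 -1 0;28 0 0 -1 -1;28 0 0 -1 -1;28 0 0 -1 -1;28 0 0 -1 -1;28 0 0 -1 -1"}}

```text
t: 21.53
tcp_pos: [0.5806, -0.2809, 0.3233]
tool_rot: [0.598, 0.801, 0.0, 0.001]
force: [-0.1, 0.1, 0.1]
finger_gap: 0.325
gripper_force: 0.0
```

Call:
{"api": "send_rows", "payload": {"commands": "45 0 0 -1 -1;45 0 0 -1 -1;45 0 0 -1 -1;45 0 0 0 -1;45 0 0 0 -1;45 0 0 0 -1;45 0 0 0 -1;45 0 0 0 -1;45 0 0 0 -1;45 0 0 0 -1;45 0 0 0 -1;45 0 0 0 -1;45 0 0 0 -1;45 0 0 0 -1;45 0 0 0 -1;45 0 0 0 -1;45 0 0 0 -1;45 0 0 0 -1;45 0 0 0 -0.2;45 0 0 0 0"}}

```text
t: 23.2
tcp_pos: [0.5806, -0.2809, 0.3817]
tool_rot: [0.008, 1.0, -0.0, 0.001]
force: [0.7, -0.5, -0.4]
finger_gap: 0.527
gripper_force: 0.0
```

Call:
{"api": "send_rows", "payload": {"commands": "45 0.03 1 0 0;45 0.03 1 0 0;45 0.03 1 0 0;45 0.03 1 0 0;45 0.03 1 0 0;45 0.03 1 0 0;45 0.03 1 0 0;45 0.03 1 0 0;45 0.03 1 0 0;45 0.03 1 0 0;45 0.03 1 0 0;45 0.03 1 0 0;45 0.03 1 0 0;45 0.03 1 0 0;45 0.03 1 0 0;45 0.03 1 0 0;45 0.03 1 0 0;45 0.03 1 0 0;45 0.03 1 0 0;45 0.03 1 0 0"}}

```text
t: 24.87
tcp_pos: [0.5748, 0.1201, 0.3811]
tool_rot: [0.009, 1.0, 0.0, 0.0]
force: [0.8, -0.8, -0.3]
finger_gap: 0.526
gripper_force: 0.0
```

Call:
{"api": "send_rows", "payload": {"commands": "45 0.03 1 0 0;45 0.03 1 0 0;45 0.03 1 0 0;45 0.03 1 0 0;45 0.03 1 0 0;45 0.03 1 0 0;45 0.03 1 0 0;45 0.03 1 0 0;45 0.03 1 0 0;45 0.03 1 0 0;45 0 0 0 0;45 0 0 0 0;45 0 0 0 0"}}

```text
t: 25.95
tcp_pos: [0.5721, 0.3187, 0.3806]
tool_rot: [0.008, 1.0, -0.0, 0.0]
force: [0.5, 0.0, -0.2]
finger_gap: 0.525
gripper_force: 0.0
```

```bash
python3 - <<'E'
from h import *
s=snap('wrist','w6.png');np.save('w6.npy',s,allow_pickle=True);print(s['eye'])
t=snap('top','t6.png')['pixels'][:,:,::-1]
cv2.imwrite('pics/v6.png',np.vstack([s['pixels'][:,:,::-1][:300],cv2.resize(t[150:280,105:350],(512,272))]))
E
```

```text
[0.48872322 0.32073089 0.51564422]
```

View pics/v6.png

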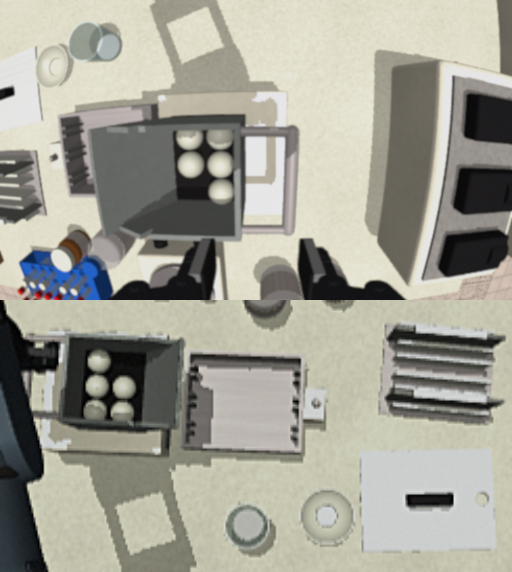

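```bash
python3 - <<'E'
from h import *
s=np.load('w6.npy',allow_pickle=True).item()
for v in (150,180,210):
    b=s['pixels'][v,265:310].mean(1).astype(int);print(v,b.tolist())
for u,v in ((293,128),(290,180),(288,232),(246,180)):print(onz(s,u,v,.228,True).round(4),onz(s,u,v,.24,True).round(4))
E
```

```text
150 [223, 195, 173, 168, 169, 169, 170, 171, 171, 173, 193, 223, 230, 231, 231, 231, 231, 231, 226, 195, 135, 101, 104, 111, 116, 120, 121, 122, 122, 121, 125, 131, 141, 163, 194, 214, 219, 219, 218, 217, 216, 215, 214, 214, 216]
180 [169, 169, 169, 169, 168, 168, 167, 168, 172, 190, 220, 229, 230, 230, 230, 231, 231, 226, 195, 144, 126, 139, 152, 162, 172, 185, 194, 188, 175, 161, 149, 147, 173, 210, 220, 217, 216, 217, 218, 217, 216, 216, 216, 216, 215]
210 [231, 230, 231, 230, 230, 231, 231, 230, 230, 231, 230, 231, 231, 231, 231, 231, 223, 177, 132, 127, 142, 156, 163, 173, 183, 185, 179, 167, 155, 149, 167, 203, 216, 216, 217, 218, 218, 219, 219, 219, 219, 219, 218, 218, 220]
[0.5221 0.3556 0.228 ] [0.5208 0.3541 0.24  ]
[0.5749 0.3532 0.228 ] [0.5714 0.3518 0.24  ]
[0.6336 0.3523 0.228 ] [0.6276 0.351  0.24  ]
[0.5742 0.3086 0.228 ] [0.5707 0.3091 0.24  ]
```

Call:
{"api": "send_rows", "payload": {"commands": "40 0 0.9 0 0;40 0 0.85 0.2 0;40 0 0 1 0;40 0 0 1 0;40 0 0 1 0;40 0 0 1 0;40 0 0 1 0;40 0 0 0.8 0;40 0 0 0.8 0;40 0 0 0.8 0;40 0 0 0.6 0;40 0 0 0 0;40 0 0 0 0;10 0 0 0 0;10 0 0 0 0;10 0 0 0 0;10 0 0 0 0;10 0 0 0 0;10 0 0 0 0", "grip_force": 60}}

```text
t: 27.63
tcp_pos: [0.5735, 0.353, 0.2179]
tool_rot: [0.008, 1.0, -0.001, 0.001]
force: [-0.6, -5.2, 4.7]
finger_gap: 0.139
gripper_force: 58.4
```

Call:
{"api": "send_rows", "payload": {"commands": "10 0 -0.143 -0.17 0;10 0 -0.143 -0.17 0;10 0 -0.143 -0.17 0;10 0 -0.155 -0.158 0;10 0 -0.155 -0.158 0;10 0 -0.155 -0.158 0;10 0 -0.165 -0.148 0;10 0 -0.165 -0.148 0;10 0 -0.165 -0.148 0;10 0 -0.177 -0.137 0;10 0 -0.177 -0.137 0;10 0 -0.177 -0.137 0;10 0 -0.183 -0.123 0;10 0 -0.183 -0.123 0;10 0 -0.183 -0.123 0;10 0 -0.193 -0.11 0;10 0 -0.193 -0.11 0;10 0 -0.193 -0.11 0;10 0 0 0 0;10 0 0 0 0"}}

```text
t: 29.3
tcp_pos: [0.5719, 0.2941, 0.2697]
tool_rot: [0.008, 1.0, 0.001, 0.001]
force: [-1.5, 6.0, 3.1]
finger_gap: 0.138
gripper_force: 58.6
```

```bash
python3 - <<'E'
from h import *
s=snap('scene','s7.png');np.save('s7.npy',s,allow_pickle=True)
t=snap('wrist','t7.png')['pixels'][:,:,::-1]
cv2.imwrite('pics/v7.png',cv2.resize(np.hstack([s['pixels'][:,:,::-1],t]),(800,300)))
E
```

```text
(no output)
```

View pics/v7.png

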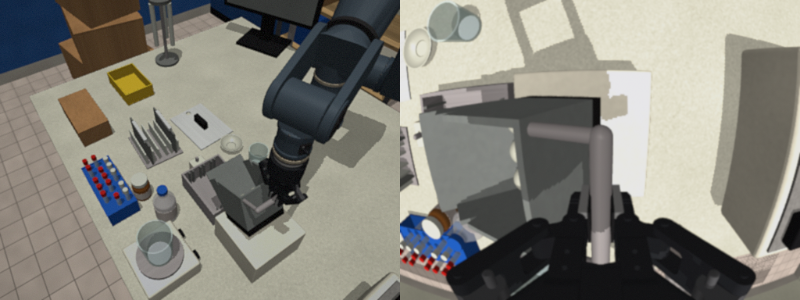

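Call:
{"api": "send_rows", "payload": {"commands": "10 0 -0.2 -0.097 0;10 0 -0.2 -0.097 0;10 0 -0.2 -0.097 0;10 0 -0.207 -0.083 0;10 0 -0.207 -0.083 0;10 0 -0.207 -0.083 0;10 0 -0.21 -0.067 0;10 0 -0.21 -0.067 0;10 0 -0.21 -0.067 0;10 0 -0.217 -0.053 0;10 0 -0.217 -0.053 0;10 0 -0.217 -0.053 0;10 0 -0.218 -0.038 0;10 0 -0.218 -0.038 0;10 0 -0.218 -0.038 0;10 0 -0.222 -0.022 0;10 0 -0.222 -0.022 0;10 0 -0.222 -0.022 0;10 0 0 0 0;10 0 0 0 0"}}

```text
t: 31.07
tcp_pos: [0.5709, 0.2169, 0.293]
tool_rot: [0.008, 1.0, 0.001, 0.002]
force: [-3.4, 3.5, 11.5]
finger_gap: 0.141
gripper_force: 63.9
```

Call:
{"api": "send_rows", "payload": {"commands": "10 0 -0.222 -0.008 0;10 0 -0.222 -0.008 0;10 0 -0.222 -0.008 0;10 0 -0.222 0.009 0;10 0 -0.222 0.009 0;10 0 -0.222 0.009 0;10 0 0 0 0;10 0 0 0 0"}}

```text
t: 31.73
tcp_pos: [0.5703, 0.1887, 0.292]
tool_rot: [0.008, 1.0, -0.001, 0.001]
force: [-2.7, 0.3, 7.6]
finger_gap: 0.138
gripper_force: 65.9
```

Call:
{"api": "send_rows", "payload": {"commands": "10 0 -0.165 0.018 0;10 0 -0.165 0.018 0;10 0 -0.165 0.018 0;10 0 -0.165 0.018 0;10 0 0 0 0;10 0 0 0 0;10 0 -0.164 0.03 0;10 0 -0.164 0.03 0;10 0 -0.164 0.03 0;10 0 -0.164 0.03 0;10 0 0 0 0;10 0 0 0 0;10 0 -0.1 0.022 0;10 0 -0.1 0.022 0;10 0 0 0 0;10 0 0 0 0;10 0 0 0 0;10 0 0 0 0;10 0 0 0 0;10 0 0 0 0"}}

```text
t: 33.4
tcp_pos: [0.57, 0.1575, 0.2861]
tool_rot: [0.008, 1.0, -0.002, 0.001]
force: [-2.9, -2.2, 6.9]
finger_gap: 0.136
gripper_force: 67.9
```

Call:
{"api": "send_rows", "payload": {"commands": "10 0 -0.1 0.025 0;10 0 -0.1 0.025 0;10 0 -0.1 0.025 0;10 0 -0.1 0.025 0;10 0 0 0 0;10 0 0 0 0;10 0 -0.1 0.03 0;10 0 -0.1 0.03 0;10 0 -0.1 0.03 0;10 0 -0.1 0.03 0;10 0 0 0 0;10 0 0 0 0;10 0 0 0 0;10 0 0 0 0;10 0 0 0 0;10 0 0 0 0"}}

```text
t: 34.73
tcp_pos: [0.5698, 0.1432, 0.282]
tool_rot: [0.008, 1.0, -0.0, 0.001]
force: [-2.5, 0.5, 7.8]
finger_gap: 0.135
gripper_force: 68.0
```

```bash
python3 - <<'E'
from h import *
s=snap('scene','s8.png')
t=snap('top','t8.png')['pixels'][:,:,::-1]
w=snap('wrist')['pixels'][:,:,::-1]
cv2.imwrite('pics/v8.png',np.vstack([np.hstack([cv2.resize(s['pixels'][140:340,180:440,::-1],(400,300)),cv2.resize(t[140:260,110:270],(400,300))]),cv2.resize(w,(400,300)).repeat(2,1)[:, :800]]))
E
```

```text
(no output)
```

View pics/v8.png

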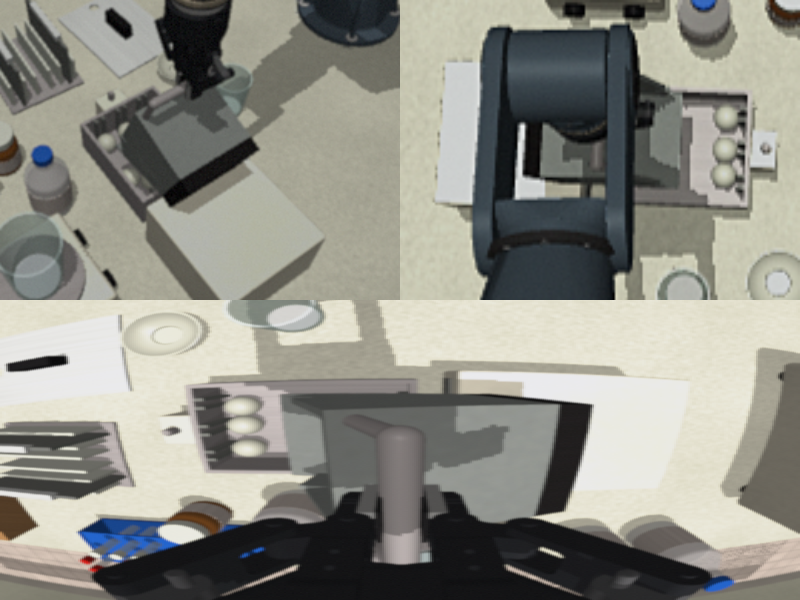

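Call:
{"api": "send_rows", "payload": {"commands": "10 0 -0.1 0.035 0;10 0 -0.1 0.035 0;10 0 -0.1 0.035 0;10 0 0 0 0;10 0 0 0 0;10 0 -0.12 0.05 0;10 0 -0.12 0.05 0;10 0 -0.12 0.05 0;10 0 -0.12 0.05 0;10 0 -0.12 0.05 0;10 0 0 0 0;10 0 0 0 0;10 0 0 0 0;10 0 0 0 0;10 0 0 0 0;10 0 0 0 0;10 0 0 0 0;10 0 0 0 0"}}

```text
t: 36.38
tcp_pos: [0.5695, 0.1239, 0.2736]
tool_rot: [0.008, 1.0, -0.002, 0.001]
force: [-1.3, -3.1, 6.8]
finger_gap: 0.14
gripper_force: 69.9
```

```bash
python3 - <<'E'
from h import *
s=snap('scene','s9.png')['pixels'].astype(int)
a=s[200:300,220:320]
m=((a.min(2)>165)).astype(np.uint8)
n,l,st,c=cv2.connectedComponentsWithStats(m)
print([(st[i].tolist()) for i in range(1,n) if st[i,4]>15])
E
```

```text
[[57, 68, 43, 32, 851]]
```

Call:
{"api": "send_rows", "payload": {"commands": "10 0 0.205 -0.083 0;10 0 0.205 -0.083 0;10 0 0.205 -0.083 0;10 0 0.212 -0.07 0;10 0 0.212 -0.07 0;10 0 0.212 -0.07 0;10 0 0.215 -0.053 0;10 0 0.215 -0.053 0;10 0 0.215 -0.053 0;10 0 0.218 -0.04 0;10 0 0.218 -0.04 0;10 0 0.218 -0.04 0;10 0 0.22 -0.023 0;10 0 0.22 -0.023 0;10 0 0.22 -0.023 0;10 0 0.222 -0.009 0;10 0 0.222 -0.009 0;10 0 0.222 -0.009 0;10 0 0 0 0;10 0 0 0 0"}}

```text
t: 38.1
tcp_pos: [0.5704, 0.2029, 0.2899]
tool_rot: [0.007, 1.0, -0.001, 0.0]
force: [-1.4, -0.9, 5.9]
finger_gap: 0.136
gripper_force: 70.2
```

Call:
{"api": "send_rows", "payload": {"commands": "10 0 0.222 0.008 0;10 0 0.222 0.008 0;10 0 0.222 0.008 0;10 0 0.222 0.022 0;10 0 0.222 0.022 0;10 0 0.222 0.022 0;10 0 0.218 0.038 0;10 0 0.218 0.038 0;10 0 0.218 0.038 0;10 0 0.217 0.053 0;10 0 0.217 0.053 0;10 0 0.217 0.053 0;10 0 0.21 0.067 0;10 0 0.21 0.067 0;10 0 0.21 0.067 0;10 0 0.207 0.083 0;10 0 0.207 0.083 0;10 0 0.207 0.083 0;10 0 0 0 0;10 0 0 0 0"}}

```text
t: 39.77
tcp_pos: [0.5715, 0.2823, 0.2726]
tool_rot: [0.008, 1.0, 0.001, -0.0]
force: [-1.1, 2.8, 1.7]
finger_gap: 0.137
gripper_force: 68.7
```

```bash
python3 - <<'E'
from h import *
t=snap('top','t10.png');a=t['pixels'].astype(int)
# balls: bright, slightly yellowish blobs in basket region
us=[proj(t,(x,y,.02)) for x in (.49,.645) for y in (-.03,.155)];us=np.array(us);print(us)
u0,v0=us.min(0).astype(int);u1,v1=us.max(0).astype(int)
g=cv2.medianBlur(t['pixels'][v0:v1,u0:u1].copy(),3)
d=g.astype(int);m=((d[:,:,0]-d[:,:,2]>12)&(d[:,:,0]>130)).astype(np.uint8)
n,l,st,c=cv2.connectedComponentsWithStats(m)
for i in range(1,n):
    if st[i,4]>15: print(st[i],onz(t,c[i,0]+u0,c[i,1]+v0,.023))
s=snap('scene','s10.png');w=snap('wrist','w10.png')
E
```

```text
[[248.71845821 224.0212723 ]
 [192.88408853 222.51620149]
 [249.83009614 177.90717297]
 [194.7470392  176.28222382]]
[20  3 10  9 61] [0.62393941 0.08364146 0.023     ]
[43  6 10  9 67] [0.61555818 0.0029155  0.023     ]
[ 42  18  11  21 148] [0.55645608 0.00360339 0.023     ]
[ 0 46 33  2 48] [0.49057448 0.10962043 0.023     ]
```

Call:
{"api": "send_rows", "payload": {"commands": "10 0 0.2 0.097 0;10 0 0.2 0.097 0;10 0 0.2 0.097 0;10 0 0.193 0.11 0;10 0 0.193 0.11 0;10 0 0.193 0.11 0;10 0 0.183 0.123 0;10 0 0.183 0.123 0;10 0 0.183 0.123 0;10 0 0.177 0.137 0;10 0 0.177 0.137 0;10 0 0.177 0.137 0;10 0 0.165 0.148 0;10 0 0.165 0.148 0;10 0 0.165 0.148 0;10 0 0.155 0.158 0;10 0 0.155 0.158 0;10 0 0.155 0.158 0;10 0 0 0 0;10 0 0 0 0"}}

```text
t: 41.58
tcp_pos: [0.5725, 0.3456, 0.2262]
tool_rot: [0.008, 1.0, -0.0, -0.0]
force: [-0.0, 1.5, -0.3]
finger_gap: 0.136
gripper_force: 66.6
```

Call:
{"api": "send_rows", "payload": {"commands": "10 0 0.12 0.15 0;10 0 0.12 0.15 0;10 0 0.12 0.15 0;10 0 0 0 0;10 0 0 0 0;10 0 0 0 0"}}

```text
t: 42.08
tcp_pos: [0.5726, 0.3516, 0.2185]
tool_rot: [0.008, 1.0, -0.001, -0.0]
force: [-3.4, -2.8, 6.1]
finger_gap: 0.137
gripper_force: 68.2
```

```bash
python3 - <<'E'
from h import *
t=snap('top','t11.png');w=snap('wrist','w11.png');s=snap('scene','s11.png')
A=lambda x,sz:cv2.resize(np.ascontiguousarray(x[:,:,::-1]),sz)
cv2.imwrite('pics/v11.png',np.vstack([np.hstack([A(t['pixels'][150:250,110:250],(400,300)),A(w['pixels'],(400,300))]),np.hstack([A(s['pixels'][170:350,200:410],(400,300)),A(t['pixels'][150:270,220:380],(400,300))])]))
E
```

```text
(no output)
```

View pics/v11.png

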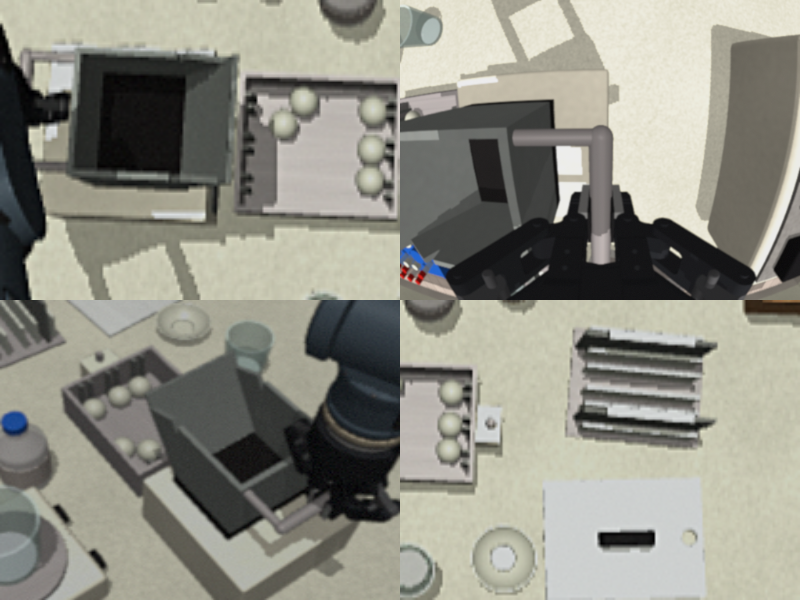

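Call:
{"api": "send_rows", "payload": {"commands": "40 0 0 0 0;40 0 0 0 0;40 0 0 0 0;40 0 0 -0.4 0;40 0 0 -0.6 0;40 0 0 -1 0;40 0 0 -1 0;40 0 0 -1 0;40 0 0 -1 0;40 0 0 -1 0;40 0 0 -1 0;40 0.22 -0.98 0 0;40 0.22 -0.98 0 0;40 0.22 -0.98 0 0;40 0.22 -0.98 0 0;40 0.22 -0.98 0 0;40 0.22 -0.98 0 0;40 0.22 -0.98 0 0;40 0.22 -0.98 0 0;40 0.22 -0.98 0 0"}}

```text
t: 43.9
tcp_pos: [0.5304, 0.1761, 0.3589]
tool_rot: [0.008, 1.0, 0.0, 0.001]
force: [0.3, -0.2, -0.2]
finger_gap: 0.47
gripper_force: 0.0
```

Call:
{"api": "send_rows", "payload": {"commands": "40 0.22 -0.98 0 0;40 0.22 -0.98 0 0;40 0.22 -0.98 0 0;40 0.22 -0.98 0 0;40 0.22 -0.98 0 0;40 0.22 -0.98 0 0;40 0.22 -0.98 0 0;40 0.22 -0.98 0 0;40 0.22 -0.98 0 0;40 0.22 -0.98 0 0;40 0.22 -0.98 0 0;40 0.22 -0.98 0 0;40 0.22 -0.98 0 0;40 0.22 -0.98 0 0;40 0.22 -0.98 0 0;40 0.22 -0.98 0 0;40 0.22 -0.98 0 0;40 0.22 -0.98 0 0;40 0.22 -0.98 0 0;40 0 0 0 0"}}

```text
t: 45.57
tcp_pos: [0.441, -0.1975, 0.3588]
tool_rot: [0.01, 1.0, -0.002, 0.001]
force: [-0.0, -0.6, 0.2]
finger_gap: 0.468
gripper_force: 0.0
```

Call:
{"api": "send_rows", "payload": {"commands": "40 0.22 -0.98 0 1;40 0 0 0 1;40 0 0 0 1;40 0 0 0 1;40 0 0 0 1;40 0 0 0 1;40 0 0 0 1;40 0 0 0 1;40 0 0 0 1;40 0 0 0 1;40 0 0 0 1;40 0 0 0 1;40 0 0 0 1;40 0 0 0 1;40 0 0 0 1;40 0 0 0 1;40 0 0 0 1;40 0 0 0 1;40 0 0 0 1;40 0 0 0 1"}}

```text
t: 47.23
tcp_pos: [0.4366, -0.213, 0.3585]
tool_rot: [0.65, 0.76, 0.0, 0.001]
force: [-0.6, -0.4, -0.8]
finger_gap: 0.469
gripper_force: 0.0
```

Call:
{"api": "send_rows", "payload": {"commands": "40 0 0 0.5 1;40 0 0 0.5 0.7;40 0 0 0.5 0;40 0 0 0.5 0;40 0 0 0 0;40 0 0 0 0;40 0 0 0 0"}}

```text
t: 47.82
tcp_pos: [0.4367, -0.2136, 0.3185]
tool_rot: [0.693, 0.721, 0.0, 0.001]
force: [0.4, -0.4, -0.2]
finger_gap: 0.465
gripper_force: 0.0
```

```bash
cat > cov.py <<'E'
from h import *
np.set_printoptions(precision=4,suppress=True)
w=snap('wrist','wc.png');np.save('wc.npy',w,allow_pickle=True);t=snap('top','tc.png')
def meas(s,fish,name):
    a=s['pixels'].astype(int);K=s['intrinsics']
    # black block: dark blob near projected location
    H,W=a.shape[:2]
    vv,uu=np.nonzero(a.max(2)<60)
    P=np.array([onz(s,u+.0,v,.04,fish)[:2] for u,v in zip(uu,vv)])
    k=(abs(P[:,0]-.424)<.06)&(abs(P[:,1]+.233)<.08)
    m=np.zeros((H,W),np.uint8);m[vv[k],uu[k]]=1
    n,l,st,c=cv2.connectedComponentsWithStats(m)
    for i in range(1,n):
        if st[i,4]>25:
            v,u=np.nonzero(l==i);Q=np.array([onz(s,x,y,.04,fish)[:2] for x,y in zip(u,v)]).astype(np.float32)
            print(name,'block',st[i,:5],cv2.minAreaRect(Q))
    m=((a.min(2)>190)).astype(np.uint8)
    cs,h=cv2.findContours(m,cv2.RETR_CCOMP,cv2.CHAIN_APPROX_NONE)
    for i,c in enumerate(cs):
        A=cv2.contourArea(c)
        if A<15: continue
        Q=np.array([onz(s,x,y,.005,fish)[:2] for x,y in c[:,0]]).astype(np.float32)
        ctr,sz,an=cv2.minAreaRect(Q)
        if max(sz)<.3 and abs(ctr[0]-.425)<.1 and abs(ctr[1]+.25)<.12: print(name,'contour hole' if h[0][i][3]>=0 else 'contour',np.array(ctr),np.array(sz),an)
meas(w,True,'wrist');meas(t,False,'top')
E
python3 cov.py
```

```text
wrist block [243 141  12  48 564] ((0.4255835711956024, -0.2311113327741623), (0.016034888103604317, 0.06936804205179214), 2.1330769062042236)
wrist contour [ 0.4258 -0.2342] [0.1586 0.2121] 2.5664069652557373
wrist contour hole [ 0.4298 -0.3226] [0.026  0.0265] 49.02928924560547
top block [298 228  35  37 392] ((0.4348413050174713, -0.2348071187734604), (0.05622207000851631, 0.15953177213668823), 53.45039749145508)
top block [322 240  13  25 205] ((0.4051065444946289, -0.29024672508239746), (0.03928053379058838, 0.07842812687158585), 89.96585083007812)
top contour [ 0.3672 -0.334 ] [0.0311 0.0205] 9.517084121704102
top contour [ 0.4258 -0.2032] [0.1594 0.1525] 1.5516324043273926
```

Call:
{"api": "send_rows", "payload": {"commands": "40 -0.7 -0.3 0 0.05;40 -0.65 -0.28 0 0;40 0 0 1 0;40 0 0 1 0;40 0 0 1 0;40 0 0 1 0;40 0 0 1 0;40 0 0 1 0;40 0 0 1 0;40 0 0 1 0;40 0 0 1 0;40 0 0 1 0;40 0 0 0.8 0;40 0 0 0.8 0;40 0 0 0.8 0;40 0 0 0.8 0;40 0 0 0.5 0;40 0 0 0.4 0;40 0 0 0.4 0;40 0 0 0 0"}}

```text
t: 49.58
tcp_pos: [0.4255, -0.241, 0.0266]
tool_rot: [0.694, 0.72, -0.0, -0.001]
force: [0.6, 0.2, -1.0]
finger_gap: 0.472
gripper_force: 0.0
```

Call:
{"api": "send_rows", "payload": {"commands": "40 0 0 0.3 0;40 0 0 0 0;12 0 0 0 0;12 0 0 0 0;12 0 0 0 0;12 0 0 0 0;12 0 0 0 0;12 0 0 0 0", "grip_force": 90}}

```text
t: 50.25
tcp_pos: [0.426, -0.2413, 0.0221]
tool_rot: [0.694, 0.72, 0.0, 0.001]
force: [-0.2, 0.6, 6.1]
finger_gap: 0.217
gripper_force: 89.2
```

```bash
cat > pin.py <<'E'
from h import *
np.set_printoptions(precision=4,suppress=True)
L=[('w1',np.load('w1.npy',allow_pickle=True).item(),True,(272,200)),('w2',np.load('w2.npy',allow_pickle=True).item(),True,(258,280)),('w4',np.load('w4.npy',allow_pickle=True).item(),True,None),('top',load('top0.npz'),False,(256,199)),('scene',load('scene0.npz'),False,None)]
for n,s,f,c in L:
    if c is None and not f: c=proj(s,(.5668,-.0495,.082)).astype(int)
    if c is None:
        # nearest pixel by search over grid
        g=[(np.hypot(*(onz(s,u,v,.082,True)[:2]-[.567,-.049])),u,v) for u in range(200,330,1) for v in range(150,330,1)];c=min(g)[1:]
    u0,v0=c;p=s['pixels'][v0-14:v0+15,u0-14:u0+15].mean(2).astype(int)
    print(n,c,onz(s,*c,.082,f)[:2]);print('\n'.join(' '.join(f'{x:3d}' for x in r[::1]) for r in p[6:23,4:25]))
E
python3 pin.py
```

```text
w1 (272, 200) [ 0.5678 -0.0443]
203 204 204 203 204 204 204 204 205 205 204 203 203 203 203 204 203 203 204 203 203
204 203 204 203 203 203 203 204 203 202 201 202 204 204 204 204 204 203 204 204 204
204 204 203 204 204 204 204 202 196 189 185 190 196 200 203 203 203 203 204 204 203
203 203 203 204 203 203 199 189 172 153 145 154 171 187 198 203 203 203 203 203 203
204 203 204 203 203 198 184 159 128 103  97 105 126 158 188 200 203 203 203 203 203
203 203 203 203 200 186 158 120  86  72  70  73  87 126 172 197 202 203 203 203 203
202 203 203 202 195 172 134  94  70  69  75  78  80 108 157 191 202 203 204 203 203
202 202 203 203 193 165 126  89  75  83  91  94  92 104 147 186 201 203 203 203 204
202 202 203 202 193 166 130  94  86 104 118 122 114 111 143 183 201 203 203 203 203
202 202 203 202 197 176 142 108 103 125 140 145 136 123 141 181 201 204 203 202 202
202 202 202 202 201 190 164 127 120 140 152 153 147 134 144 180 201 203 203 203 202
202 202 202 202 203 200 183 147 133 146 154 153 148 141 154 185 201 203 203 203 202
201 202 202 203 202 202 193 169 148 149 155 155 153 154 172 
[... 5502 characters left out ...]
 159 155 146 142 148 149 153
149 149 150 149 153 147 146 138 118 117 116 123 148 160 159 152 142 136 145 147 150
145 145 146 148 143 142 146 129  93  95 101  97 123 156 153 122 107 117 133 145 149
147 148 144 143 142 140 153 140  86  74  79  75 114 155 149  93  76  98 119 139 148
145 146 145 141 149 154 161 144  88  60  58  65 105 153 147  78  57  78 102 129 139
150 152 154 155 160 159 161 147  99  62  52  68 113 155 148  80  36  63  83 103 124
148 157 160 160 160 160 159 152 120  88  77  88 135 161 147  77  35  46  69  83 101
131 151 161 160 160 157 160 156 150 135 122 128 154 165 147  76  34  37  56  74  87
109 134 158 159 159 158 160 158 159 157 154 157 159 164 145  78  37  32  39  60  96
```

Call:
{"api": "send_rows", "payload": {"commands": "12 0 0 -0.2 0;12 0 0 -0.4 0;12 0 0 -0.5 0;12 0 0 -0.5 0;12 0 0 -0.5 0;12 0 0 -0.6 0;12 0 0 -0.6 0;12 0 0 -0.6 0;12 0 0 -0.6 0;12 0 0 -0.6 0;12 0 0 -0.6 0;12 0 0 -0.6 0;12 0 0 -0.6 0;12 0 0 -0.6 0;12 0 0 0 0;12 0 0 0 0"}}

```text
t: 51.58
tcp_pos: [0.4257, -0.2411, 0.1724]
tool_rot: [0.694, 0.72, 0.0, 0.001]
force: [0.6, -0.8, -5.4]
finger_gap: 0.22
gripper_force: 88.3
```

Call:
{"api": "send_rows", "payload": {"commands": "12 0.4 0.23 0 0;12 0.75 0.43 0 0;12 0.75 0.43 0 0;12 0.75 0.43 0 0;12 0.75 0.43 0 0;12 0.75 0.43 0 0;12 0.75 0.43 0 0;12 0.75 0.43 0 0;12 0.75 0.43 0 0;12 0.75 0.43 0 0;12 0.75 0.43 0 0;12 0.75 0.43 0 0;12 0.75 0.43 0 0;12 0.75 0.43 0 0;12 0.75 0.43 0 0;12 0.75 0.43 0 0;12 0.75 0.43 0 0;12 0.75 0.43 0 0;12 0.32 0.1 0 0.43;12 0 0 0 0.43"}}

```text
t: 53.25
tcp_pos: [0.5679, 0.0364, 0.17]
tool_rot: [0.715, 0.699, -0.0, -0.001]
force: [0.0, 0.6, -4.3]
finger_gap: 0.217
gripper_force: 88.4
```

Call:
{"api": "send_rows", "payload": {"commands": "12 0 0 0.6 0;12 0 0 0.6 0;12 0 0 0.6 0;12 0 0 0.5 0;12 0 0 0 0;12 0 0 0 0;12 0 0 0 0;12 0 0 0 0"}}

```text
t: 53.92
tcp_pos: [0.569, 0.0337, 0.126]
tool_rot: [0.715, 0.699, 0.0, 0.001]
force: [-0.7, 0.2, -4.2]
finger_gap: 0.218
gripper_force: 88.2
```

```bash
python3 - <<'E'
from h import *
np.set_printoptions(precision=4,suppress=True)
t=snap('top','t12.png');s=snap('scene','s12.png');np.save('t12.npy',t,allow_pickle=True);np.save('s12.npy',s,allow_pickle=True)
o=[]
for c in (t,s):
    h=proj(c,(.5675,-.048,.109));p=proj(c,(.567,-.0475,.082));print(h,p)
    u,v=np.clip(h.astype(int),40,None);o.append(cv2.resize(np.ascontiguousarray(c['pixels'][v-40:v+40,u-40:u+40,::-1]),(400,400),interpolation=cv2.INTER_CUBIC));print(u-40,v-40)
cv2.imwrite('pics/v12.png',np.hstack(o))
E
```

```text
[256.1503 198.0562] [255.5164 199.129 ]
216 158
[251.9326 194.8886] [252.4801 201.4387]
211 154
```

View pics/v12.png

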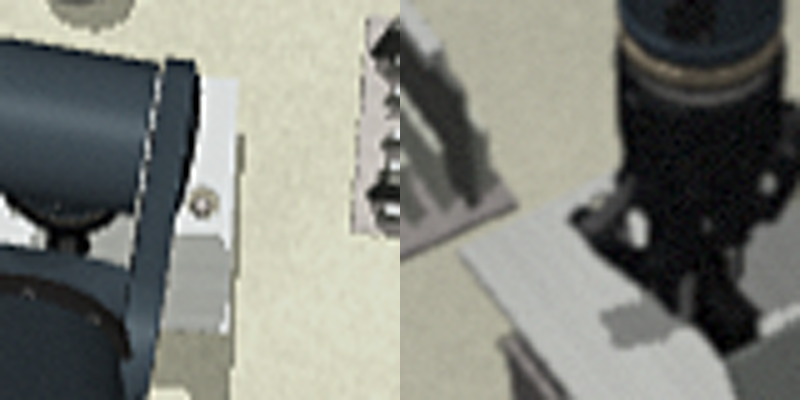

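```bash
python3 - <<'E'
from h import *
np.set_printoptions(precision=4,suppress=True)
t=np.load('t12.npy',allow_pickle=True).item()
p=t['pixels'].mean(2).astype(int)[190:207,248:266]
print('cols 248..');print('\n'.join(f'{190+i} '+' '.join(f'{x:3d}' for x in r) for i,r in enumerate(p)))
print(proj(t,(.5675,-.048,.109)),[onz(t,257,198.6,z)[:2] for z in (.109,.082)])
E
```

```text
cols 248..
190  64  65  66  69  43   2 129 230 223 219 219 220 219 222 233 127 114 207
191  65  65  65  70  36   0 206 229 222 219 219 220 219 222 235 129 119 206
192  64  66  67  67  33   3 245 230 221 220 219 220 219 222 226 128 154 208
193  66  65  65  70  23  35 239 228 223 222 221 219 220 224 207 122 211 208
194  64  66  68  78  15 100 239 218 209 220 224 220 222 224 207 122 211 205
195  65  65  63  79   4 181 222 188 165 187 206 225 221 225 205 124 211 205
196  66  66  64  43  14 194 170 147 147 138 149 205 224 226 206 125 206 207
197  64  67  68  33  41 211 156 128 153 146 163 163 222 226 206 121 205 208
198  64  65  67  11 101 195 106 155 208 124 147 161 225 227 207 121 207 211
199  64  65  62  14 206 201  69 153 191 130 133 164 224 229 201 121 208 205
200  65  65  54 104 242 217 150  79 124  84 177 190 223 229 181 114 204 200
201  63  61  43 203 232 227 227 135 142 149 213 216 222 227 183 114 199 199
202  64  59  52 240 229 222 226 221 224 213 225 223 221 227 182 113 202 200
203  64  58  77 239 227 224 225 227 227 226 225 224 221 228 182 118 203 202
204  64  57  76 219 211 209 207 207 208 209 208 203 226 230 183 119 200 204
205  64  55 100 163 156 150 151 152 151 152 149 148 206 234 173 116 204 201
206  63  53 127 165 162 161 159 160 159 158 159 155 148 234 158 120 201 201
[256.1503 198.0562] [array([ 0.5659, -0.0507]), array([ 0.5688, -0.0522])]
```

Call:
{"api": "send_rows", "payload": {"commands": "12 0 0 0.3 0;12 0 0 0.3 0;12 0 0 0.3 0;12 0 0 0.2 0;12 0 0 0.2 0;12 0 0 0 0;12 0 0 0 0"}}

```text
t: 54.6
tcp_pos: [0.5682, 0.0337, 0.0989]
tool_rot: [0.715, 0.699, -0.0, -0.0]
force: [0.6, -0.0, -5.2]
finger_gap: 0.217
gripper_force: 88.4
```

Call:
{"api": "send_rows", "payload": {"commands": "12 0 0 0.1 0;12 0 0 0.1 0;12 0 0 0.1 0;12 0 0 0 0;12 0 0 0 0"}}

```text
t: 55.02
tcp_pos: [0.5684, 0.0337, 0.0933]
tool_rot: [0.715, 0.699, -0.0, -0.0]
force: [0.7, 0.1, -3.7]
finger_gap: 0.212
gripper_force: 88.4
```

Pin is in the hole, plate about 1 mm above the rim. Release and retreat (straight up, clear of the tub lip).

Call:
{"api": "send_rows", "payload": {"commands": "12 0 0 0.05 0;12 0 0 0 0;20 0 0 0 0;26 0 0 0 0;40 0 0 0 0;40 0 0 0 0;40 0 0 0 0;40 0 0 -0.3 0;40 0 0 -0.5 0;40 0 0 -1 0;40 0 0 -1 0;40 0 0 -1 0;40 0 0 -1 0;40 0 0 -1 0;40 0 0 -1 0;40 0 0 -1 0;40 0 0 -1 0;40 -1 0 -1 0;40 -1 0 -1 0;40 -1 0 -1 0"}}

```text
t: 56.68
tcp_pos: [0.5666, -0.0265, 0.3307]
tool_rot: [0.715, 0.699, 0.0, 0.001]
force: [1.0, -0.1, -0.8]
finger_gap: 0.468
gripper_force: 0.0
```

Call:
{"api": "send_rows", "payload": {"commands": "40 -1 0 0 0;40 -1 0 0 0;40 -1 -0.5 0 0;40 -1 -0.5 0 0;40 -1 -0.5 0 0;40 -1 -0.5 0 0;40 -1 -0.5 0 0;40 -1 -0.5 0 0;40 -1 0 0 0;40 -1 0 0 0;40 -1 0 0 0;40 -1 0 0 0;40 -1 0 0 0;40 0 0 0 0;40 0 0 0 0;40 0 0 0 0"}}

```text
t: 58.02
tcp_pos: [0.5007, -0.284, 0.3289]
tool_rot: [0.715, 0.699, 0.0, -0.0]
force: [-0.5, 0.2, 0.2]
finger_gap: 0.464
gripper_force: 0.0
```

```bash
python3 - <<'E'
from h import *
np.set_printoptions(precision=4,suppress=True)
t=snap('top','t13.png');s=snap('scene','s13.png')
m=(t['pixels'].min(2)>200).astype(np.uint8)
cs,h=cv2.findContours(m,cv2.RETR_CCOMP,cv2.CHAIN_APPROX_NONE)
for i,c in enumerate(cs):
    if cv2.contourArea(c)<10: continue
    Q=np.array([onz(t,x,y,.075)[:2] for x,y in c[:,0]]).astype(np.float32);r=cv2.minAreaRect(Q)
    if abs(r[0][0]-.56)<.13 and -.2<r[0][1]<.25: print(h[0][i][3],r)
# tub/panel change vs earlier frames
a=cv2.absdiff(t['pixels'],cv2.cvtColor(cv2.imread('pics/t11.png'),cv2.COLOR_BGR2RGB)).mean(2)
print('rack diff',a[155:215,285:345].mean(),'tub front diff',a[160:210,150:185].mean(),readout.sense()['tcp_pos'])
E
```

```text
-1 ((0.568397581577301, 0.03951328992843628), (0.21215273439884186, 0.15971532464027405), 88.82310485839844)
128 ((0.5680972933769226, -0.048807039856910706), (0.025848176330327988, 0.024221723899245262), 57.87126922607422)
128 ((0.5689628720283508, 0.03897861763834953), (0.03873039036989212, 0.08024988323450089), 1.6131293773651123)
rack diff 5.8566666666666665 tub front diff 3.9784761904761905 [ 0.5008 -0.2836  0.3288]
```

```bash
python3 -c "
from station import sign_off
print(sign_off())"
```

```text
the job is handed in; nothing more can be done
None
```

The job is handed in after about 58 s of the 210 s: both panels stand in the wash rack, all five balls are in the basket, the tub is back upright on its shelf, and the cover lies flat on the rim with its hole measured within about 1 mm of the pin; the sign-off gave no verdict.

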